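Unscrew a gateway's socket cap of unknown thread hand and hold it off

ROBOT

A 6-joint arm with a two-finger parallel gripper is mounted at the origin on the work surface. World frame = base frame: x ahead of the robot, y to its left, z up, the work surface at z = 0. Lengths are in mm, angles in rad, forces in N, time in s.
With the tool pointing down it reaches from about 250 to 850 mm from the base axis. Payload 12.5 kg.
Tool frame: the origin (TCP) lies at the very end of the fingers, on their centre line; the grasp point (between the pads) lies 19 mm behind it; z points along the fingers, y is the line along which they close (so a half turn about z gives the same grasp; the last joint's range is limited). The gripper opens to 93 mm and grips with 3 to 60 N. Pads are 15 mm wide; open, the fingers measure 128 mm over their backs; the gripper's body (75 mm by 188 mm) begins 65 mm behind the grasp point.
Start: joints at [1.217, 0.351, 1.652, -0, 1.139, -0.085], TCP at [146.035, 530.244, 218.633] pointing down, gripper open.
Joint ranges: [-2.75, 2.75], [-0.79, 2.1], [0.01, 2.65], [-1.57, 4.71], [0.07, 3.14], [-2.87, 2.87]. Speed limits (rad/s): [2.22, 2.22, 2.79, 3.14, 3.14, 3.14].

INTERFACE

Orientations are given as a 3x3 rotation matrix whose columns are the frame's x, y, z axes.
In Python, from workcell import telemetry, imaging, env gives the robot as it stands.
- The arm moves only by the tool apply_moves, never from a script. Its argument "series" is a list of rows, each an object of numbers: "x", "y", "z": the shift along the tool's x, y, z in cm; "rx", "ry", "rz": the turn, a rotation vector about the tool's x, y, z in rad; "grip": the opening, from -1 (shut) to 1 (fully open), so that 0 is half open. A call has 1 to 12 rows; each row shifts and turns the commanded pose from where the row before left it, along the tool's axes as they then stand; what a row does not reach is not made up. A row lasts 1/8 s, in which the tool goes at most 62.5 mm and 10.7 degrees, less where a joint would pass 70% of its speed; a pose out of reach is approached as far as the arm can. A call is refused whole if a number of a shift passes 6.25 or a number of a turn 0.188, either way. A call with a gripper value outside its range is refused whole. The fingers move at their own pace and stop on an object; the grip force is fixed at half the most. Time passes only in rows, so rows that do not move let the fingers close. It gives the time, the measured TCP pose, the force, the opening and the grip force at its end, in the units of the state.
- telemetry.state(): the state, without advancing time (a new reading comes with each control period).
- imaging.read_camera(name): name is "side" or "top" or "wrist"; returns the picture (420x560x3 uint8, blue, green, red); there is no depth.
- imaging.calibration(name): a dict with "fx", "fy", "cx", "cy" (pixels), "rvec" (rotation vector, rad) and "tvec" (3), from world to camera coordinates, as OpenCV has them; the wrist camera has in their place "hand_eye" (4x4, takes a point from camera to tool coordinates, whose origin is the TCP and whose axes are the flange's). Camera axes: x right, y down, z forward; pixel columns grow to the right and rows downward; lengths in mm; the calibration is good to about 2 mm. A picture is of the moment at which its call begins: read the wrist's pose just before it. calibration takes no time and is no camera call.
- env.hand_in(): hands the job in; it is judged then, once.
The state is a dict: "t": time; "joints": joint angles; "qvel": joint speeds; "joint_efforts": joint torques, N m; "eef_pos": TCP position; "eef_rot": TCP orientation; "force": force on the tool from outside, world axes, zero at the start; "wrist_torque": the same for the moment, N m; "grip_width": finger opening in mm; "finger_force": force on a finger pad.
Only numpy, scipy, OpenCV 4.12 (cv2) and the standard library are available. Lean on these libraries where they do the work, as an engineer would, in place of code of your own. Each camera call takes 0.05 s, during which the arm holds its last target. There are 200 camera calls.

TASK

An antenna is to be fitted to the wireless gateway on the desk: unscrew the winged protective cap nearest the vent grille, lift it straight off and finish still holding it, upright and still, about 10 cm above its socket. One of the two sockets has a left-hand thread and nobody knows which, so try both ways to find how the cap loosens. Leave the other cap screwed on and everything else where it is.

Things in the scene. Friction and masses are not known exactly. Their poses are not given: they have to be found in the camera images.
- gateway: Black wireless gateway, fixed to the desk at any yaw: a flat case 170 (x) x 280 (y) x 45 mm high; origin at the centre of its underside, z up. Two identical grey winged caps stand on its top, on its y axis at y = +70 mm (by the vent grille) and y = -70 mm. The vent grille is a slotted plate 140 x 32 mm, raised 5 mm, at the +y end (centre y = +118 mm); the other end is plain.
- vent_socket (a point): Mouth of the socket by the grille, on its axis, 45 mm above the desk; axes as the gateway's. Its coarse thread is right-hand (cap loosens anticlockwise from above) or left-hand, differing from run to run. The wrong way meets a hard stop within 0.2 rad. The right way turns easily without rising, is free to lift from 1.0 to 1.7 rad (1.3 is best), then meets a stop. Not freed, the cap lifts 2 to 4 mm.
- vent_cap_wing (a point): The cap to take off: grey plastic, 60 g, round, 44 mm wide, with an upright wing on top, 40 mm long (its x) and 12 mm thick (its y); 50 mm high in all. This point is the middle of the wing, on the axis, 36 mm above the lower rim; z up. The wing spans 22 to 50 mm above the rim, flat shoulders beside it at 22 mm. Screwed on, the rim rests on the case top and the wing lies along the gateway's x.
- other_cap_wing (a point): The same point of the identical second cap at the gateway's other end, to be left screwed on.
- elbow: Bystander: small steel antenna elbow, 30 x 22 x 14 mm with a 12 mm stub along its x, lying on the case between the caps, 50 mm towards the gateway's +x. Origin under its centre.
- antenna_a: Bystander: loose black antenna lying on the desk, about 220 mm long (along its x), 20 mm wide, 17 mm high.
- antenna_b: Bystander: the second antenna, the same.
- stapler: Bystander: stapler, 130 x 34 x 44 mm, on the desk.
- mug: Bystander: white mug, 80 mm wide, 95 mm high, on the desk.
- power_brick: Bystander: black power adapter, 95 x 50 x 32 mm, on the desk.
Not all that is in view belongs to the job. What is shaped like the part that bears vent_cap_wing but orange or red is not meant.

How it is judged:
By the outcome, as a careful person would: the job done as asked, in the order asked, and still so for the second after the job is handed in, while the arm keeps its last pose, push and grip.
It also fails if it takes over 42 s, if anything falls off the work surface, if the arm or the gripper's body presses on something with over 40 N, if the wrist force passes 120 N, or if a joint passes its speed limit or range.

## Working session

There is one attempt and no reset: what is moved stays moved. The work goes in short steps, Python scripts to look and compute and a tool call to move; the robot and the scene stay as the last step left them, time stands still between calls to the robot, and variables do not carry over. Pictures are saved under pics/ and viewed, at most 10 in all, crops included, and the job is handed in when it is done.

Besides the shell and the picture viewer there is one more tool, called after "Request:" in YAML: its name, and indented under it one key for each argument. apply_moves: Moves the arm, as the interface text tells. Its arguments: {"type":"object","properties":{"series":{"type":"array"}},"required":["series"]}

```bash
mkdir -p pics
python3 - <<'E'
from workcell import telemetry, imaging
import cv2,numpy as np
s=telemetry.state()
print(s['t'],s['eef_pos'],np.round(s['eef_rot'],3).tolist(),s['grip_width'])
for n in ['top','side','wrist']:
    cv2.imwrite(f'pics/{n}0.png',imaging.read_camera(n)); c=imaging.calibration(n); print(n,{k:np.round(v,3).tolist() for k,v in c.items()})
E
```

```text
0.0 [145.92105325 529.94814593 218.11584327] [[-0.964, 0.266, -0.0], [0.266, 0.964, -0.001], [0.0, -0.001, -1.0]] 92.9691312451922
top {'fx': 472.98, 'fy': 472.98, 'cx': 279.074, 'cy': 207.133, 'rvec': [2.182, -2.164, 0.075], 'tvec': [-9.871, 590.592, 1099.673]}
side {'fx': 426.305, 'fy': 426.305, 'cx': 281.497, 'cy': 204.113, 'rvec': [2.042, -0.152, 0.083], 'tvec': [-584.231, 127.912, 1058.46]}
wrist {'fx': 344.438, 'fy': 344.438, 'cx': 278.74, 'cy': 210.478, 'hand_eye': [[-0.0, -0.966, -0.258, 72.302], [1.0, -0.0, 0.001, -0.781], [-0.001, -0.258, 0.966, -166.281], [0.0, 0.0, 0.0, 1.0]]}
```

View pics/top0.png

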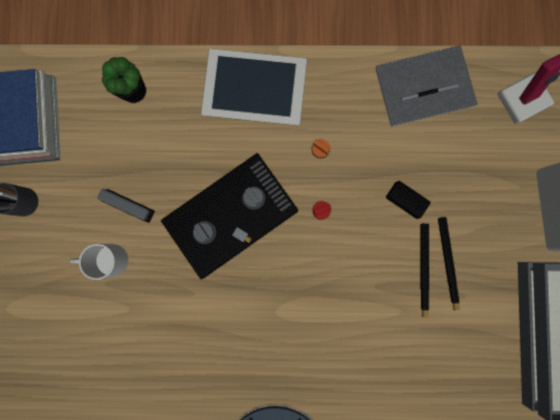

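View pics/side0.png

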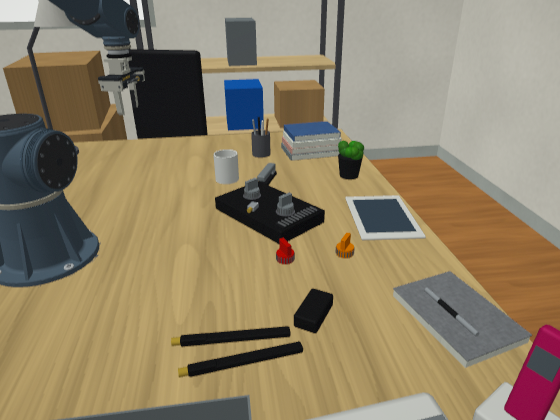

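Top view: candidates are the grey cap by the grille (254,198), the grey cap at the plain end (204,233), an orange one (321,149) and a red one (322,210). I choose (254,198), next to the grille slots at (270,185). The elbow is at (241,235). Next is a close crop to check it, plus the measurement.

```bash
cat > h.py <<'E'
import cv2,numpy as np
from workcell import imaging,telemetry
def cam(n,s=None):
    c=imaging.calibration(n);K=np.array([[c['fx'],0,c['cx']],[0,c['fy'],c['cy']],[0,0,1]])
    if n=='wrist':
        T=np.eye(4);T[:3,:3]=s['eef_rot'];T[:3,3]=s['eef_pos'];M=np.linalg.inv(T@np.array(c['hand_eye']))
        return K,M[:3,:3],M[:3,3]
    return K,cv2.Rodrigues(np.array(c['rvec']))[0],np.array(c['tvec'])
def ray(C,uv,z):
    K,R,t=C;o=-R.T@t;d=R.T@np.linalg.inv(K)@np.array([uv[0],uv[1],1.]);return o+d*(z-o[2])/d[2]
def proj(C,p):
    K,R,t=C;q=K@(R@np.array(p,float)+t);return q[:2]/q[2]
E
python3 - <<'E'
from h import *
im=cv2.imread('pics/top0.png');C=cam('top')
m=((im.max(2)<45)*255).astype(np.uint8)[140:290,150:310]
m=cv2.morphologyEx(m,cv2.MORPH_CLOSE,np.ones((25,25)))
k=max(cv2.findContours(m,0,1)[0],key=cv2.contourArea)
b=cv2.boxPoints(cv2.minAreaRect(k))+[150,140]
P=np.array([ray(C,p,45) for p in b]);print(b.tolist(),P.round(),[np.linalg.norm(P[i]-P[i-1]).round(1) for i in range(4)])
for uv in [(254,198),(204,233)]: print(ray(C,uv,75).round(1))
print(proj(C,[146,530,218]))
cv2.imwrite('pics/crop.png',cv2.resize(im[145:285,155:335],None,fx=4,fy=4,interpolation=2))
E
```

```text
[[143.7711353302002, 213.64227294921875], [251.7422866821289, 133.17320251464844], [309.0, 210.0], [201.02884674072266, 290.4690704345703]] [[571. 311.  45.]
 [764.  61.  45.]
 [583. -75.  45.]
 [395. 173.  45.]] [np.float64(224.0), np.float64(315.7), np.float64(226.5), np.float64(311.0)]
[606.9  51.4  75. ]
[526.5 163.6  75. ]
[ -4.92399673 429.13854431]
```

View pics/crop.png

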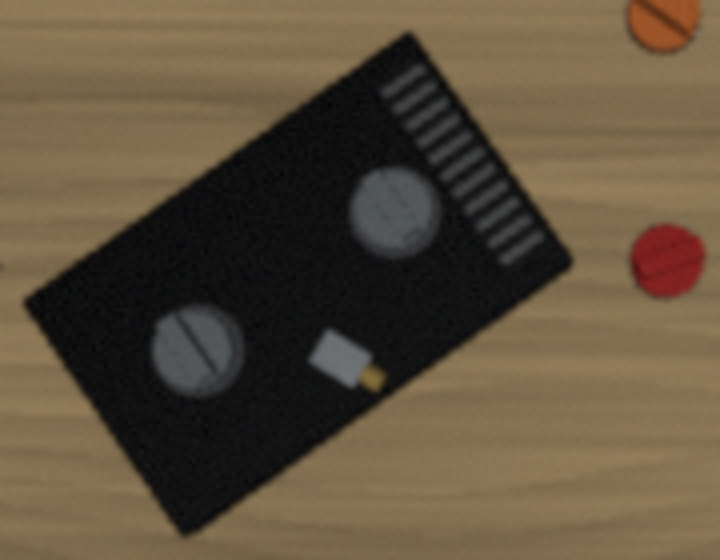

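Crop: the grey cap at (254,198) sits beside the grille slots, with its wing along the gateway's x. The cap spacing measures 138 mm against 140 given, so the reading holds. The wing is at about (607,51), and gateway +y points to -54.4°.

Request:
apply_moves:
  series:
    - {"x": -4.76,"y": -2.82}
    - {"x": -4.76,"y": -2.82}
    - {"x": -4.76,"y": -2.82}
    - {"x": -4.76,"y": -2.82}
    - {"x": -4.76,"y": -2.82}
    - {"x": -4.76,"y": -2.82}
    - {"x": -4.76,"y": -2.82}
    - {"x": -4.76,"y": -2.82}
    - {"x": -4.76,"y": -2.82}
    - {"x": -4.76,"y": -2.82}
    - {"x": -4.76,"y": -2.82}
    - {"x": -4.76,"y": -2.82}

```text
schema error: expected keys x, y, z, rx, ry, rz, grip
```

Request:
apply_moves:
  series:
    - {"rz": 0.186}
    - {"rz": 0.186}
    - {"rz": 0.186}
    - {"rz": 0.186}
    - {"rz": 0.186}
    - {"rz": 0.186}
    - {"rz": 0.186}
    - {"rz": 0.186}
    - {"rz": 0.186}
    - {"rz": 0.186}
    - {"rz": 0.186}
    - {"rz": 0.186}

```text
schema error: expected keys x, y, z, rx, ry, rz, grip
```

Run:
```python
from h import *
s=telemetry.state();im=imaging.read_camera('wrist');cv2.imwrite('pics/w1.png',im)
print(s['t'],s['eef_pos'],np.round(s['eef_rot'],3).tolist(),np.round(s['joints'],2),s['wrist_torque'])
C=cam('wrist',s);print(proj(C,[607,51,95]),proj(C,[526.5,163.6,95]))
```

```text
0.15 [145.94864092 530.01284786 218.22964813] [[-0.964, 0.266, -0.0], [0.266, 0.964, -0.001], [0.0, -0.001, -1.0]] [ 1.22  0.35  1.65  0.    1.14 -0.08] [ 0.00772014 -0.00503941  0.0239667 ]
[ 16.99202955 633.86520936] [ 71.47872712 576.28108784]
```

View pics/w1.png

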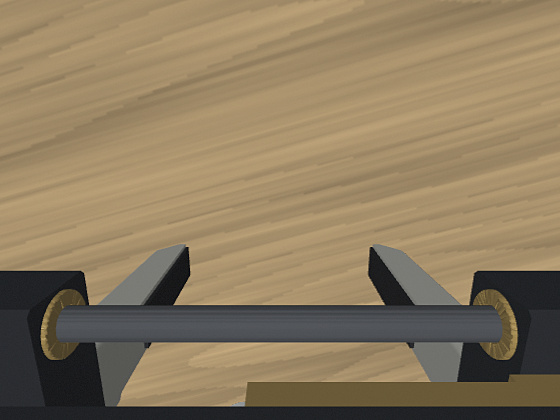

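The moves were refused because every key is required, so the picture shows only bare desk and the fingers at the start pose. I'm resending the moves with all keys.

Request:
apply_moves:
  series:
    - {"x": -4.76,"y": -2.82,"z": 0,"rx": 0,"ry": 0,"rz": 0,"grip": 1}
    - {"x": -4.76,"y": -2.82,"z": 0,"rx": 0,"ry": 0,"rz": 0,"grip": 1}
    - {"x": -4.76,"y": -2.82,"z": 0,"rx": 0,"ry": 0,"rz": 0,"grip": 1}
    - {"x": -4.76,"y": -2.82,"z": 0,"rx": 0,"ry": 0,"rz": 0,"grip": 1}
    - {"x": -4.76,"y": -2.82,"z": 0,"rx": 0,"ry": 0,"rz": 0,"grip": 1}
    - {"x": -4.76,"y": -2.82,"z": 0,"rx": 0,"ry": 0,"rz": 0,"grip": 1}
    - {"x": -4.76,"y": -2.82,"z": 0,"rx": 0,"ry": 0,"rz": 0,"grip": 1}
    - {"x": -4.76,"y": -2.82,"z": 0,"rx": 0,"ry": 0,"rz": 0,"grip": 1}
    - {"x": -4.76,"y": -2.82,"z": 0,"rx": 0,"ry": 0,"rz": 0,"grip": 1}
    - {"x": -4.76,"y": -2.82,"z": 0,"rx": 0,"ry": 0,"rz": 0,"grip": 1}
    - {"x": -4.76,"y": -2.82,"z": 0,"rx": 0,"ry": 0,"rz": 0,"grip": 1}
    - {"x": -4.76,"y": -2.82,"z": 0,"rx": 0,"ry": 0,"rz": 0,"grip": 1}

```text
t: 1.7
eef_pos: [607.9, 50.8, 218.5]
eef_rot: [[-0.964, 0.266, -0.0], [0.266, 0.964, 0.0], [0.0, 0.0, -1.0]]
force: [0.1, 0.9, 0.6]
grip_width: 92.8
finger_force: 0.0
```

Request:
apply_moves:
  series:
    - {"x": 0,"y": 0,"z": 0.3,"rx": 0,"ry": 0,"rz": 0.186,"grip": 1}
    - {"x": 0,"y": 0,"z": 0.3,"rx": 0,"ry": 0,"rz": 0.186,"grip": 1}
    - {"x": 0,"y": 0,"z": 0.3,"rx": 0,"ry": 0,"rz": 0.186,"grip": 1}
    - {"x": 0,"y": 0,"z": 0.3,"rx": 0,"ry": 0,"rz": 0.186,"grip": 1}
    - {"x": 0,"y": 0,"z": 0.3,"rx": 0,"ry": 0,"rz": 0.186,"grip": 1}
    - {"x": 0,"y": 0,"z": 0.3,"rx": 0,"ry": 0,"rz": 0.186,"grip": 1}
    - {"x": 0,"y": 0,"z": 0.3,"rx": 0,"ry": 0,"rz": 0.186,"grip": 1}
    - {"x": 0,"y": 0,"z": 0.3,"rx": 0,"ry": 0,"rz": 0.186,"grip": 1}
    - {"x": 0,"y": 0,"z": 0.3,"rx": 0,"ry": 0,"rz": 0.186,"grip": 1}
    - {"x": 0,"y": 0,"z": 0.3,"rx": 0,"ry": 0,"rz": 0.186,"grip": 1}
    - {"x": 0,"y": 0,"z": 0.3,"rx": 0,"ry": 0,"rz": 0.186,"grip": 1}
    - {"x": 0,"y": 0,"z": 0.3,"rx": 0,"ry": 0,"rz": 0.186,"grip": 1}

```text
t: 3.2
eef_pos: [606.8, 52.3, 182.3]
eef_rot: [[0.805, 0.593, -0.0], [0.593, -0.805, 0.0], [-0.0, -0.0, -1.0]]
force: [0.0, -0.7, -0.1]
grip_width: 93.0
finger_force: 0.0
```

Run:
```python
from h import *
s=telemetry.state();im=imaging.read_camera('wrist');cv2.imwrite('pics/w2.png',im)
print(s['t'],s['eef_pos'],np.round(s['eef_rot'],3).tolist(),np.round(s['joints'],2),s['wrist_torque'])
C=cam('wrist',s);print(proj(C,[607,51,95]),proj(C,[526.5,163.6,95]))
```

```text
3.2 [606.75028874  52.29495523 182.33255583] [[0.805, 0.593, -0.0], [0.593, -0.805, 0.0], [-0.0, -0.0, -1.0]] [0.01 0.49 1.53 0.   1.12 0.95] [-0.01763061  0.1273428  -0.03138342]
[280.97408305 214.45143719] [ 99.57099778 212.01718497]
```

View pics/w2.png

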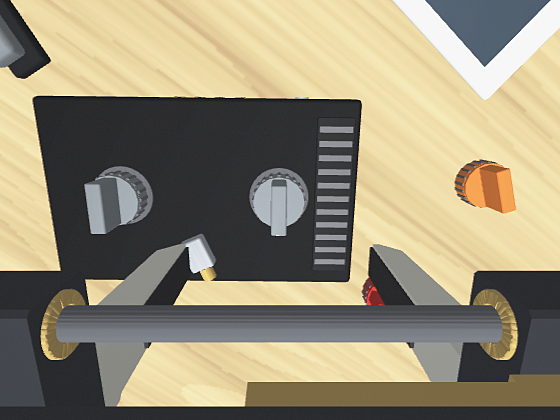

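Wrist view: the target cap is at (279,202), with its wing top running from (279,180) to about (279,235). The grille is right of it at x≈336, the other cap is at (118,200), and the elbow is at (202,255).

Run:
```python
from h import *
s=telemetry.state();s=dict(s);C=cam('wrist',s);im=cv2.imread('pics/w2.png')
g=im.mean(2)[170:250,240:320].astype(np.uint8)
np.set_printoptions(linewidth=250)
print(g[30,10:70]);print(g[:,39])
for uv in [(279,180),(279,235)]: print(uv,ray(C,uv,95).round(1))
a,b=ray(C,(36,97),45),ray(C,(361,100.5),45);print(a.round(),b.round(),np.linalg.norm(a-b),np.degrees(np.arctan2(*(b-a)[1::-1])))
```

```text
[128 136 154 163 186 184 182 182 183 183 184 183 182 183 182 182 183 182 183 184 186 158 171 182 183 181 182 182 182 181 180 181 179 180 185 163 126 173 184 182 181 180 181 179 180 181 181 181 181 179 179 179 182 186  99 102 123 115  64  44]
[129 132  78  61  63 165 131 128 198 136  80  88  91  92  88  86 133 179 183 181 180 181 181 179 180 181 182 181 181 181 181 182 181 181 182 182 182 184 182 183 183 182 182 182 181 182 183 181 183 182 181 182 182 181 182 181 183 182 181 182 183 182
 183 182 185 213  22  44  47  47  49  48  50  51  49  50  47  49  49  48]
(279, 180) [627.5  67.8  95. ]
(279, 235) [592.6  42.6  95. ]
[558. 269.  45.] [715.  46.  45.] 272.4326380725614 -54.775055135772924
```

The wing-top centre by ray is (608,53.5,95), length 38 mm against 40 given. That means a shift of +1 mm in tool x, a turn of about 0.015 rad, and a descent to TCP z≈72, above the shoulder at 67.

Request:
apply_moves:
  series:
    - {"x": 0.12,"y": 0,"z": 3.5,"rx": 0,"ry": 0,"rz": 0.015,"grip": 1}
    - {"x": 0,"y": 0,"z": 3.5,"rx": 0,"ry": 0,"rz": 0,"grip": 1}
    - {"x": 0,"y": 0,"z": 2.5,"rx": 0,"ry": 0,"rz": 0,"grip": 1}
    - {"x": 0,"y": 0,"z": 1.5,"rx": 0,"ry": 0,"rz": 0,"grip": 1}
    - {"x": 0,"y": 0,"z": 0,"rx": 0,"ry": 0,"rz": 0,"grip": 1}

```text
t: 3.88
eef_pos: [607.5, 53.0, 72.0]
eef_rot: [[0.81, 0.587, -0.001], [0.587, -0.81, -0.0], [-0.001, -0.001, -1.0]]
force: [0.1, -0.1, -0.0]
grip_width: 92.7
finger_force: 0.0
```

Request:
apply_moves:
  series:
    - {"x": 0,"y": 0,"z": 0,"rx": 0,"ry": 0,"rz": 0,"grip": -1}
    - {"x": 0,"y": 0,"z": 0,"rx": 0,"ry": 0,"rz": 0,"grip": -1}
    - {"x": 0,"y": 0,"z": 0,"rx": 0,"ry": 0,"rz": 0,"grip": -1}
    - {"x": 0,"y": 0,"z": 0,"rx": 0,"ry": 0,"rz": 0,"grip": -1}
    - {"x": 0,"y": 0,"z": 0,"rx": 0,"ry": 0,"rz": 0,"grip": -1}
    - {"x": 0,"y": 0,"z": 0,"rx": 0,"ry": 0,"rz": 0,"grip": -1}
    - {"x": 0,"y": 0,"z": 0,"rx": 0,"ry": 0,"rz": 0,"grip": -1}
    - {"x": 0,"y": 0,"z": 0,"rx": 0,"ry": 0,"rz": 0,"grip": -1}

```text
t: 4.88
eef_pos: [607.8, 53.0, 72.6]
eef_rot: [[0.81, 0.586, -0.0], [0.586, -0.81, -0.0], [-0.0, -0.0, -1.0]]
force: [-1.0, -1.0, -0.2]
grip_width: 17.5
finger_force: 0.0
```

Run:
```python
from h import *
s=telemetry.state();print(s['t'],s['eef_pos'],s['force'],s['wrist_torque'],s['grip_width'],s['finger_force'],np.round(s['joints'],3))
```

```text
4.875 [607.79733506  52.99940181  72.60339384] [-0.95693321 -1.01498597 -0.15723161] [-0.03125025  0.16917778 -0.01661747] 17.495209687616605 0.0 [ 0.011  0.633  1.601 -0.     0.908  0.956]
```

Still closing at 17.5 mm. After a short wait I'll probe anticlockwise first (tool rz negative) in small turns.

Request:
apply_moves:
  series:
    - {"x": 0,"y": 0,"z": 0,"rx": 0,"ry": 0,"rz": 0,"grip": -1}
    - {"x": 0,"y": 0,"z": 0,"rx": 0,"ry": 0,"rz": 0,"grip": -1}
    - {"x": 0,"y": 0,"z": 0,"rx": 0,"ry": 0,"rz": 0,"grip": -1}
    - {"x": 0,"y": 0,"z": 0,"rx": 0,"ry": 0,"rz": 0,"grip": -1}

```text
t: 5.38
eef_pos: [607.8, 53.0, 72.6]
eef_rot: [[0.81, 0.586, -0.0], [0.586, -0.81, -0.0], [-0.0, -0.0, -1.0]]
force: [0.0, -0.2, -1.0]
grip_width: 11.7
finger_force: 30.0
```

Request:
apply_moves:
  series:
    - {"x": 0,"y": 0,"z": 0,"rx": 0,"ry": 0,"rz": -0.06,"grip": -1}
    - {"x": 0,"y": 0,"z": 0,"rx": 0,"ry": 0,"rz": -0.06,"grip": -1}
    - {"x": 0,"y": 0,"z": 0,"rx": 0,"ry": 0,"rz": 0,"grip": -1}

```text
t: 5.75
eef_pos: [607.7, 53.0, 72.6]
eef_rot: [[0.735, 0.678, -0.0], [0.678, -0.735, 0.0], [-0.0, -0.0, -1.0]]
force: [0.4, 0.6, -0.1]
grip_width: 11.7
finger_force: 30.0
```

```bash
cat > st.py <<'E'
from h import *
s=telemetry.state();R=np.array(s['eef_rot']);print(s['t'],s['eef_pos'],s['force'],s['wrist_torque'],s['grip_width'],s['finger_force'],np.round(s['joints'],3),'yangle',np.arctan2(R[1,1],R[0,1]))
E
python3 st.py
```

```text
5.75 [607.73717907  53.03757166  72.5868804 ] [ 0.43340414  0.59582311 -0.06435168] [-0.00484116  0.17951565 -0.0118818 ] 11.70361474619389 30.003742575645447 [0.011 0.633 1.601 0.    0.908 0.836] yangle -0.8255513815818856
```

The grip is firm at 11.7 mm, and 0.12 rad met no resistance. That isn't yet past the 0.2 rad limit, so I'll continue to 0.3.

Request:
apply_moves:
  series:
    - {"x": 0,"y": 0,"z": 0,"rx": 0,"ry": 0,"rz": -0.06,"grip": -1}
    - {"x": 0,"y": 0,"z": 0,"rx": 0,"ry": 0,"rz": -0.06,"grip": -1}
    - {"x": 0,"y": 0,"z": 0,"rx": 0,"ry": 0,"rz": -0.06,"grip": -1}
    - {"x": 0,"y": 0,"z": 0,"rx": 0,"ry": 0,"rz": 0,"grip": -1}

```text
t: 6.25
eef_pos: [607.9, 53.0, 72.6]
eef_rot: [[0.603, 0.798, 0.0], [0.798, -0.603, 0.0], [0.0, -0.0, -1.0]]
force: [0.2, 0.4, -0.6]
grip_width: 12.9
finger_force: 32.7
```

```bash
python3 st.py
```

```text
6.25 [607.86257554  53.02185108  72.63923792] [ 0.21238609  0.42879184 -0.62293042] [-0.04167501  0.07015837 -0.67271979] 12.89590250694462 32.732639936730266 [0.011 0.633 1.6   0.    0.908 0.658] yangle -0.647635748657527
```

At 0.3 rad the pads spread to 12.9 mm and the torque reads -0.67 N·m, so this is the hard stop. The socket has a left-hand thread. I'll turn back and go clockwise, checking past 0.3 rad.

Request:
apply_moves:
  series:
    - {"x": 0,"y": 0,"z": 0,"rx": 0,"ry": 0,"rz": 0.1,"grip": -1}
    - {"x": 0,"y": 0,"z": 0,"rx": 0,"ry": 0,"rz": 0.1,"grip": -1}
    - {"x": 0,"y": 0,"z": 0,"rx": 0,"ry": 0,"rz": 0.1,"grip": -1}
    - {"x": 0,"y": 0,"z": 0,"rx": 0,"ry": 0,"rz": 0.1,"grip": -1}
    - {"x": 0,"y": 0,"z": 0,"rx": 0,"ry": 0,"rz": 0.1,"grip": -1}
    - {"x": 0,"y": 0,"z": 0,"rx": 0,"ry": 0,"rz": 0.1,"grip": -1}
    - {"x": 0,"y": 0,"z": 0,"rx": 0,"ry": 0,"rz": 0,"grip": -1}

```text
t: 7.12
eef_pos: [607.8, 53.0, 72.6]
eef_rot: [[0.948, 0.32, -0.0], [0.32, -0.948, -0.0], [-0.0, 0.0, -1.0]]
force: [-0.3, -0.1, -0.8]
grip_width: 11.8
finger_force: 29.5
```

```bash
python3 st.py
```

```text
7.125 [607.79373119  53.01317562  72.61962598] [-0.25978314 -0.06774107 -0.81117676] [-0.03519525  0.17786785 -0.02224283] 11.835588933046566 29.5044082403183 [ 0.011  0.633  1.601 -0.     0.908  1.257] yangle -1.2455864486842563
```

It turns freely at 0.29 rad past the start angle. 1.0 rad more brings it to about 1.3.

Request:
apply_moves:
  series:
    - {"x": 0,"y": 0,"z": 0,"rx": 0,"ry": 0,"rz": 0.1,"grip": -1}
    - {"x": 0,"y": 0,"z": 0,"rx": 0,"ry": 0,"rz": 0.1,"grip": -1}
    - {"x": 0,"y": 0,"z": 0,"rx": 0,"ry": 0,"rz": 0.1,"grip": -1}
    - {"x": 0,"y": 0,"z": 0,"rx": 0,"ry": 0,"rz": 0.1,"grip": -1}
    - {"x": 0,"y": 0,"z": 0,"rx": 0,"ry": 0,"rz": 0.1,"grip": -1}
    - {"x": 0,"y": 0,"z": 0,"rx": 0,"ry": 0,"rz": 0.1,"grip": -1}
    - {"x": 0,"y": 0,"z": 0,"rx": 0,"ry": 0,"rz": 0.1,"grip": -1}
    - {"x": 0,"y": 0,"z": 0,"rx": 0,"ry": 0,"rz": 0.1,"grip": -1}
    - {"x": 0,"y": 0,"z": 0,"rx": 0,"ry": 0,"rz": 0.1,"grip": -1}
    - {"x": 0,"y": 0,"z": 0,"rx": 0,"ry": 0,"rz": 0.1,"grip": -1}
    - {"x": 0,"y": 0,"z": 0,"rx": 0,"ry": 0,"rz": 0,"grip": -1}

```text
t: 8.5
eef_pos: [607.8, 53.4, 72.6]
eef_rot: [[0.782, -0.623, 0.0], [-0.623, -0.782, 0.0], [-0.0, -0.0, -1.0]]
force: [-0.2, 2.4, -1.1]
grip_width: 11.8
finger_force: 29.5
```

```bash
python3 st.py
```

```text
8.5 [607.81634075  53.36242961  72.620859  ] [-0.22923864  2.4465677  -1.06607054] [0.62025126 0.12850003 0.00839916] 11.808865028633663 29.51753944158554 [0.011 0.633 1.601 0.    0.908 2.254] yangle -2.243083980401901
```

At 1.29 rad with no stop. I'll lift gently by 6 mm as a test.

Request:
apply_moves:
  series:
    - {"x": 0,"y": 0,"z": -0.2,"rx": 0,"ry": 0,"rz": 0,"grip": -1}
    - {"x": 0,"y": 0,"z": -0.2,"rx": 0,"ry": 0,"rz": 0,"grip": -1}
    - {"x": 0,"y": 0,"z": -0.2,"rx": 0,"ry": 0,"rz": 0,"grip": -1}
    - {"x": 0,"y": 0,"z": 0,"rx": 0,"ry": 0,"rz": 0,"grip": -1}

```text
t: 9.0
eef_pos: [607.9, 53.1, 78.9]
eef_rot: [[0.781, -0.624, 0.0], [-0.624, -0.781, 0.0], [0.0, -0.0, -1.0]]
force: [0.6, 3.2, -0.7]
grip_width: 12.0
finger_force: 29.5
```

```bash
python3 st.py
```

```text
9.0 [607.87740227  53.13888246  78.92081746] [ 0.63162738  3.217716   -0.70395213] [0.98238551 0.09241707 0.00998372] 11.961852827436537 29.51720952987671 [0.011 0.624 1.598 0.    0.92  2.255] yangle -2.2446538575872648
```

No upward resistance, so the cap is free. I'll lift the remaining 9.4 cm.

Request:
apply_moves:
  series:
    - {"x": 0,"y": 0,"z": -0.8,"rx": 0,"ry": 0,"rz": 0,"grip": -1}
    - {"x": 0,"y": 0,"z": -0.8,"rx": 0,"ry": 0,"rz": 0,"grip": -1}
    - {"x": 0,"y": 0,"z": -0.8,"rx": 0,"ry": 0,"rz": 0,"grip": -1}
    - {"x": 0,"y": 0,"z": -1.0,"rx": 0,"ry": 0,"rz": 0,"grip": -1}
    - {"x": 0,"y": 0,"z": -1.0,"rx": 0,"ry": 0,"rz": 0,"grip": -1}
    - {"x": 0,"y": 0,"z": -1.0,"rx": 0,"ry": 0,"rz": 0,"grip": -1}
    - {"x": 0,"y": 0,"z": -1.0,"rx": 0,"ry": 0,"rz": 0,"grip": -1}
    - {"x": 0,"y": 0,"z": -1.0,"rx": 0,"ry": 0,"rz": 0,"grip": -1}
    - {"x": 0,"y": 0,"z": -1.0,"rx": 0,"ry": 0,"rz": 0,"grip": -1}
    - {"x": 0,"y": 0,"z": -0.6,"rx": 0,"ry": 0,"rz": 0,"grip": -1}
    - {"x": 0,"y": 0,"z": -0.4,"rx": 0,"ry": 0,"rz": 0,"grip": -1}
    - {"x": 0,"y": 0,"z": 0,"rx": 0,"ry": 0,"rz": 0,"grip": -1}

```text
t: 10.5
eef_pos: [607.8, 53.0, 172.7]
eef_rot: [[0.781, -0.624, 0.0], [-0.624, -0.781, -0.0], [0.0, -0.0, -1.0]]
force: [-0.3, 0.5, -0.7]
grip_width: 11.8
finger_force: 29.8
```

Request:
apply_moves:
  series:
    - {"x": 0,"y": 0,"z": 0,"rx": 0,"ry": 0,"rz": 0,"grip": -1}
    - {"x": 0,"y": 0,"z": 0,"rx": 0,"ry": 0,"rz": 0,"grip": -1}
    - {"x": 0,"y": 0,"z": 0,"rx": 0,"ry": 0,"rz": 0,"grip": -1}
    - {"x": 0,"y": 0,"z": 0,"rx": 0,"ry": 0,"rz": 0,"grip": -1}

```text
t: 11.0
eef_pos: [607.8, 53.0, 172.6]
eef_rot: [[0.781, -0.624, -0.0], [-0.624, -0.781, -0.0], [-0.0, 0.0, -1.0]]
force: [-0.3, 0.5, -1.6]
grip_width: 11.9
finger_force: 29.8
```

```bash
python3 st.py; python3 -c "
from h import *
cv2.imwrite('pics/s2.png',cv2.resize(imaging.read_camera('side')[60:280,150:400],None,fx=2.7,fy=2.7))
cv2.imwrite('pics/w3.png',imaging.read_camera('wrist'))"
```

```text
11.0 [607.80832414  53.01834143 172.55669051] [-0.25719265  0.45833986 -1.63172126] [0.06969244 0.15081827 0.01637474] 11.922611257094998 29.75846976041794 [ 0.011  0.507  1.534 -0.     1.101  2.256] yangle -2.2450231823674187
```

View pics/s2.png

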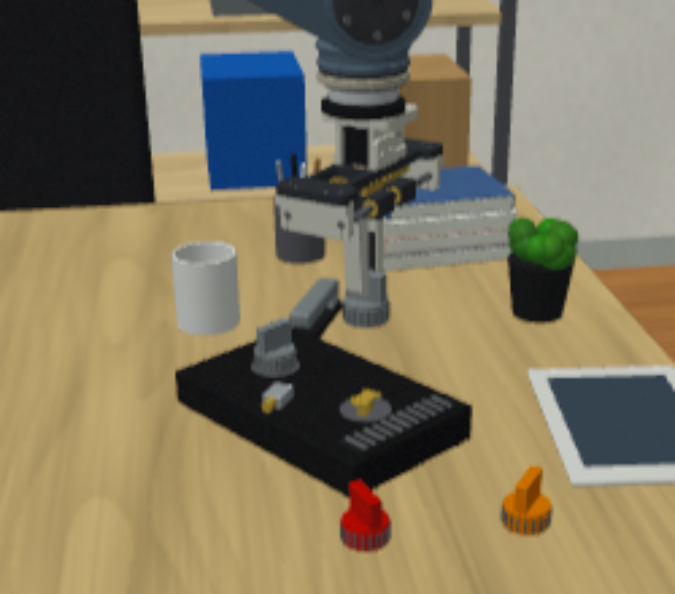

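View pics/w3.png

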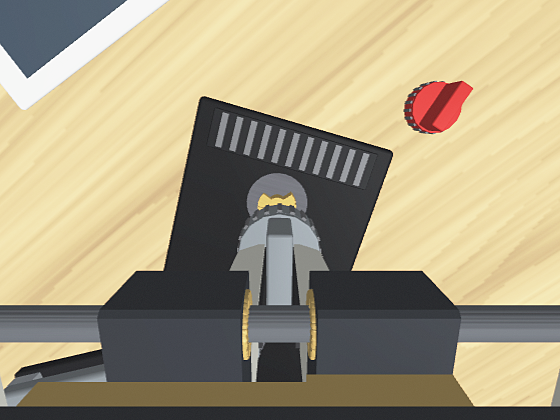

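The side crop shows the cap held upright at (366,305) above the bare brass socket at (366,403). The other cap (275,350) and the elbow (277,398) look undisturbed. The wrist view shows the wing between the pads at (280,260) and the socket exposed at (277,200). I'm handing in.

```bash
python3 -c "
from workcell import env
print(env.hand_in())"
```

```text
the job is handed in; nothing more can be done
None
```

The vent-side cap is off (its socket's thread is left-hand, so it loosened clockwise) and held upright and still 10 cm above its socket; the other cap stayed screwed on, nothing else was touched, and the job is handed in at about 11 s.

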